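# Centre the wooden owl on its marble dome base

## Task

The little wooden owl stands off to one side of its round marble base. Without gripping or lifting it, nudge it with light taps of the fingertips until it stands upright in the centre of the base, so that the glass dome can go over it. Do not tip it over or strike it hard, and leave the base and the other things on the mat where they are.

Things in the scene. Friction and masses are not known exactly. Their poses are not given: they have to be found in the camera images.
- owl: Loose turned wooden owl, 78 mm tall, about 60 g, top-heavy. Round about its z axis: foot disc 40 mm across, its straight rim 3 to 10 mm above the underside (below that bevelled to a 30 mm standing face); body at most 37 mm thick, at 37 mm; head 31 mm thick at 59 mm. Pushed low on the foot's rim it slides and stays; pushed on body or head it tips. Origin: centre of underside, z up; face at -x.
- plinth: Loose round base of pale marble, 0.47 kg, on the green cutting mat: a flange 100 mm across and 18 mm high with a raised round centre 72 mm across, whose flat top (26 mm above the underside) carries the owl. Origin: centre of the underside, z up; round, so its yaw means nothing.
- plinth_top (a point): Centre of the flat top of the marble base (about 29 mm above the table), where the owl's underside centre belongs.
- dome: Clear glass dome standing open side down on the mat, 82 mm in diameter, 119 mm high over its glass knob. Leave alone. Origin: centre of its rim, on the mat.
- glue_bottle: White glue bottle standing on the mat, 50 mm in diameter, 115 mm high with its nozzle. Leave alone. Origin: centre of the underside.
- tape_roll: Roll of cream masking tape lying flat on the mat, 104 mm outer and 76 mm inner diameter, 24 mm high. Leave alone. Origin: centre of the underside.
- scissors: Scissors with lime-coloured handles lying on the mat, about 190 mm long, 10 mm high, blades along +x. Leave alone. Origin: near the pivot, on the mat.

How it is judged:
By the outcome, as a careful person would: the job done as asked, in the order asked, and still so for the second after the job is handed in, with the robot touching nothing.
It also fails if it takes over 51 s, if anything falls off the work surface, if the arm or the gripper's body presses on something with over 40 N, if the wrist force passes 120 N, or if a joint passes its speed limit or range.

## Robot

A 7-joint arm with a two-finger parallel gripper is mounted at the origin on the work surface. World frame = base frame: x ahead of the robot, y to its left, z up, the work surface at z = 0. Lengths are in m, angles in rad, forces in N, time in s.
With the tool pointing down it reaches from about 0.425 to 0.925 m from the base axis. Payload 6.8 kg.
Tool frame: the origin (TCP) lies midway between the tips of the shut fingers; the grasp point (between the pads) lies 19 mm behind it; z points along the fingers, y is the line along which they close (so a half turn about z gives the same grasp; the last joint's range is limited). The gripper opens to 85 mm and grips with 20 to 120 N. Pads are 22 mm wide; open, the fingers measure 114 mm over their backs; the gripper's body (76 mm by 85 mm) begins 54 mm behind the grasp point. The pads swing forward as they close: fully open they stand 13 mm farther back than shut.
Start: joints at [-1.318, 0.477, 0.022, 1.555, -0.011, 1.109, -0.083], TCP at [0.238, 0.632, 0.231] pointing down, gripper open.
Joint ranges: [-2.96, 2.96], [-0.34, 2.1], [-1.41, 1.46], [0.24, 2.44], [-1.37, 4.51], [0.17, 1.92], [-2.96, 2.96]. Speed limits (rad/s): [2.39, 2.39, 3.14, 3.14, 3.14, 3.14, 3.14].

## Interface

Orientations are given as a unit quaternion [w, x, y, z].
In Python, from cell import env, kinematics, monitor, cams, spot_in, mark_of gives the robot as it stands. Calls block until the motion is done:
- env.reach(position, orientation): joint-space move of the TCP to a pose.
- env.movel(position, velocity=0.15, rot=None, stop_force=None): straight line of the TCP; rot=None keeps the orientation; velocity is the mean speed in m/s. With stop_force (N) it stops when the force on the tool has changed by that much, and returns True; else False.
- env.goto_joints(angles): joint-space move.
- env.grip(opening, f_grip=None): finger opening in m; f_grip is the grip in N (None keeps the last); returns when the fingers have stopped.
- env.dwell(seconds).
- kinematics.inverse_kinematics(position, orientation): joint angles nearest the present ones, or None.
- monitor.get_state(): the state.
- cams.camera(name): name is "scene" or "top" or "wrist"; returns (picture, depth): 400x640x3 uint8, blue, green, red; 400x640 float32, m along the optical axis (not along the pixel's ray), 0 where there is no reading.
- cams.calibration(name): a dict with "fx", "fy", "cx", "cy" (pixels), "rvec" (rotation vector, rad) and "tvec" (3), from world to camera coordinates, as OpenCV has them. Camera axes: x right, y down, z forward; pixel columns grow to the right and rows downward; lengths in m; the calibration is good to about 2 mm. The wrist camera is an equidistant fisheye: a pixel r from the principal point sees the ray r / f radians off the axis. A picture is of the moment at which its call begins: read the wrist's pose just before it. calibration takes no time and is no camera call; for the wrist camera it gives the pose at the moment of the call.
A pose or a line that the arm cannot do raises env.PlanningError and nothing moves.
- env.job_done(): hands the job in; it is judged then, once.
Trained networks look in the newest picture that a camera, given by its name, has taken for a name from the list of things; names that differ only in an ending like _2 or _b are one class to them, and where a whole thing is asked for, a point or a joint stands for the part that bears it (a point fixed in the world has none). Each returns a list of dicts, best first, with "score" (0 to 1); they miss things now and then, are a little off and sometimes report something else, mostly with a low value. They report only what shows in the picture. A call takes as long as a camera call.
- spot_in(query, camera): "at" ([x, y, z] in m, in the coordinates of the camera as it stood for that picture, good to about 4 mm: the middle of the surface that is visible of it).
- mark_of(query, camera): "at" ([x, y, z] in m, in the coordinates of the camera as it stood for that picture, good to about 4 mm: a listed point, or the origin of a listed thing).
The state is a dict: "time": time; "qpos": joint angles; "joint_velocities": joint speeds; "joint_torque": joint torques, N m; "tcp_pos": TCP position; "orientation": TCP orientation; "force": force on the tool from outside, world axes, zero at the start; "torque": the same for the moment, N m; "opening": finger opening in m; "gripper_force": force on a finger pad.
Only numpy, scipy, OpenCV 4.12 (cv2) and the standard library are available. Lean on these libraries where they do the work, as an engineer would, in place of code of your own. Each camera call takes 0.05 s, during which the arm holds its last target. There are 200 camera calls.

## Working session

There is one attempt and no reset: what is moved stays moved. The work goes in short steps, each a Python script; the robot and the scene stay as the last script left them, time stands still between calls to the robot, and variables do not carry over. Pictures are saved under pics/ and viewed, at most 10 in all, crops included, and the job is handed in when it is done.

```bash
ls; mkdir -p pics
cat > h.py <<'E'
import numpy as np, cv2
from cell import env, kinematics, monitor, cams, spot_in, mark_of
def w(cal,p):
    R=cv2.Rodrigues(np.array(cal["rvec"],float))[0]
    return R.T@(np.array(p,float)-np.array(cal["tvec"],float).ravel())
def pix(cal,p):
    R=cv2.Rodrigues(np.array(cal["rvec"],float))[0]
    c=R@np.array(p,float)+np.array(cal["tvec"],float).ravel()
    return c[0]/c[2]*cal["fx"]+cal["cx"],c[1]/c[2]*cal["fy"]+cal["cy"]
def cloud(cal,d):
    v,u=np.mgrid[:400,:640]
    P=np.stack([(u-cal["cx"])/cal["fx"]*d,(v-cal["cy"])/cal["fy"]*d,d],-1)
    R=cv2.Rodrigues(np.array(cal["rvec"],float))[0]
    return (P-np.array(cal["tvec"],float).ravel())@R
E
python3 - <<'E'
from h import *
for n in ("scene","top"):
    cal=cams.calibration(n); im,d=cams.camera(n); cv2.imwrite(f"pics/{n}0.png",im); np.savez(f"{n}0.npz",d=d)
    print(n,{k:np.round(v,3).tolist() for k,v in cal.items()}, w(cal,[0,0,0]).round(3))
    for q in ("owl","plinth_top","plinth","dome","glue_bottle","tape_roll","scissors"):
        for r in mark_of(q,n)[:2]: print(q,round(r["score"],2),w(cal,r["at"]).round(4),np.round(pix(cal,w(cal,r["at"]))))
s=monitor.get_state();print(s["time"],s["tcp_pos"],s["orientation"],s["force"],s["opening"])
E
```

```text
cell.py
pics
scene {'fx': 368.737, 'fy': 368.737, 'cx': 323.365, 'cy': 195.861, 'rvec': [1.876, 1.525, -0.682], 'tvec': [-0.123, -0.355, 1.458]} [ 1.314 -0.136  0.721]
owl 0.86 [0.6075 0.0885 0.0287] [354. 200.]
plinth_top 0.97 [0.5975 0.0911 0.0293] [354. 198.]
plinth_top 0.66 [5.969e-01 8.760e-02 2.000e-04] [353. 205.]
dome 0.98 [5.119e-01 3.481e-01 2.000e-04] [427. 174.]
glue_bottle 0.86 [ 0.5049 -0.3505  0.0036] [194. 205.]
tape_roll 0.72 [ 0.7581  0.1698 -0.002 ] [400. 244.]
scissors 0.75 [ 0.5528 -0.2166  0.0017] [243. 210.]
top {'fx': 405.05, 'fy': 405.05, 'cx': 314.847, 'cy': 194.855, 'rvec': [2.16, -2.224, 0.091], 'tvec': [-0.005, 0.602, 0.902]} [ 0.537 -0.009  0.942]
owl 0.81 [0.6157 0.0876 0.0297] [266. 190.]
plinth_top 0.76 [0.6012 0.0951 0.0251] [263. 196.]
plinth 0.96 [5.955e-01 9.430e-02 1.000e-04] [265. 199.]
dome 0.77 [0.5139 0.3505 0.004 ] [153. 238.]
glue_bottle 0.76 [ 0.5058 -0.3499  0.0049] [457. 232.]
tape_roll 0.55 [0.7582 0.1697 0.0034] [231. 131.]
tape_roll 0.54 [0.5991 0.0944 0.0313] [263. 197.]
scissors 0.65 [ 0.5573 -0.2179 -0.0009] [399. 212.]
0.8 [0.23828873 0.63152672 0.23130419] [ 8.53154033e-07  1.79424735e-01  9.83771703e-01 -2.60864304e-05] [ 0.11689983 -0.72022408 -0.01232963] 0.08515634807295003
```

Run:
```python
from h import *
a=cv2.imread("pics/top0.png"); b=cv2.imread("pics/scene0.png")
A=cv2.resize(a[150:250,215:315],(400,400),interpolation=cv2.INTER_CUBIC)
B=cv2.resize(b[140:240,305:405],(400,400),interpolation=cv2.INTER_CUBIC)
cv2.imwrite("pics/c0.png",np.hstack([A,B]))
for n in ("top","scene"):
    P=cloud(cams.calibration(n),np.load(n+"0.npz")["d"]).reshape(-1,3)
    P=P[np.hypot(P[:,0]-.6,P[:,1]-.093)<.065]
    print(n,np.histogram(P[:,2],bins=np.arange(-.01,.13,.004)))
    for lo,hi in ((.017,.024),(.025,.033),(.033,.045),(.05,.08),(.08,.09),(.09,.12)):
        Q=P[(P[:,2]>lo)&(P[:,2]<hi)]
        if len(Q)>4: 
            c,r=cv2.minEnclosingCircle(((Q[:,:2])*1000).astype(np.float32)); print(lo,len(Q),Q.mean(0).round(4),np.round(c,1),round(r,1))
```

```text
top (array([  0,   0, 117, 755,  87,   3,  33, 384, 278, 272, 253,   5,  46,
        15,   1,   0,   0,   3,   3,   5,  14,  12,   4,   0,   3,  12,
        35,  57,  54,  10,   0,   0,   0,   0]), array([-0.01 , -0.006, -0.002,  0.002,  0.006,  0.01 ,  0.014,  0.018,
        0.022,  0.026,  0.03 ,  0.034,  0.038,  0.042,  0.046,  0.05 ,
        0.054,  0.058,  0.062,  0.066,  0.07 ,  0.074,  0.078,  0.082,
        0.086,  0.09 ,  0.094,  0.098,  0.102,  0.106,  0.11 ,  0.114,
        0.118,  0.122,  0.126]))
0.017 632 [0.597  0.0888 0.0213] [598.8  90.5] 49.8
0.025 526 [0.5903 0.0901 0.0296] [598.9  88.5] 43.8
0.033 80 [0.6029 0.0853 0.0388] [597.9  89.3] 34.6
0.05 40 [0.6088 0.0783 0.0717] [612.3  87.3] 17.8
0.09 168 [0.6136 0.0875 0.1004] [615.   87.9] 16.1
scene (array([  0,   0, 173, 237,  39,  28,  60, 236,  50, 141,  25,  25,  53,
        19,   2,   5,   6,  12,  20,  17,  17,  19,  10,   7,  12,  20,
        19,  35,  11,   1,   0,   0,   0,   0]), array([-0.01 , -0.006, -0.002,  0.002,  0.006,  0.01 ,  0.014,  0.018,
        0.022,  0.026,  0.03 ,  0.034,  0.038,  0.042,  0.046,  0.05 ,
        0.054,  0.058,  0.062,  0.066,  0.07 ,  0.074,  0.078,  0.082,
        0.086,  0.09 ,  0.094,  0.098,  0.102,  0.106,  0.11 ,  0.114,
        0.118,  0.122,  0.126]))
0.017 291 [0.6146 0.0841 0.02  ] [598.9  89. ] 50.0
0.025 175 [0.6032 0.0845 0.0281] [597.1  91.6] 37.7
0.033 98 [0.6203 0.0857 0.0393] [613.3  87.2] 20.4
0.05 102 [0.621  0.084  0.0677] [613.6  87.2] 18.3
0.08 23 [0.6243 0.0865 0.0855] [619.2  86.6] 13.1
0.09 86 [0.6182 0.0861 0.0978] [615.8  86.2] 14.6
```

View pics/c0.png

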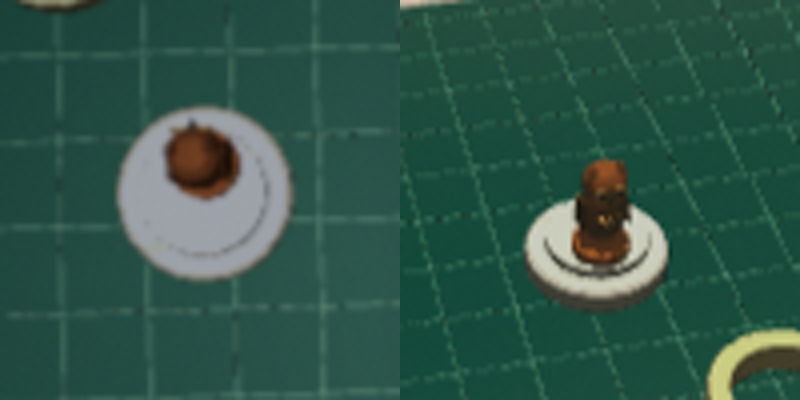

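View pics/scene0.png

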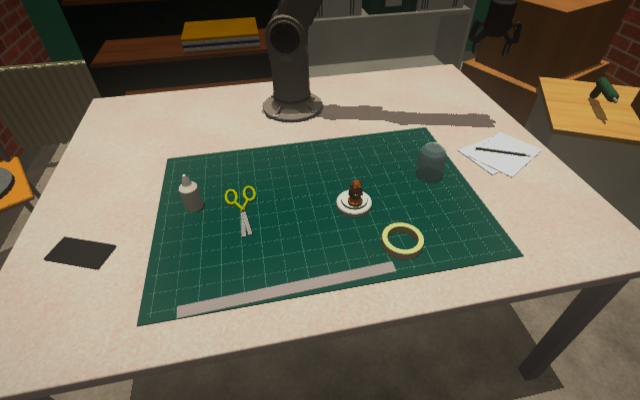

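```bash
cat >> h.py <<'E'
from scipy.spatial.transform import Rotation as Ro
def rot(q): return Ro.from_quat([q[1],q[2],q[3],q[0]])
def quat(d,t,flip=1):
    d=np.array([*d,0.])/np.linalg.norm(d); z=np.array([0,0,1.]); s,c=np.sin(t),np.cos(t)
    zt=d*s-z*c; xt=flip*(d*c+z*s); q=Ro.from_matrix(np.stack([xt,np.cross(zt,xt),zt],1)).as_quat()
    return np.array([q[3],*q[:3]])
E
python3 - <<'E'
from h import *
s=monitor.get_state(); R=rot(s["orientation"])
print("cam in tool",R.inv().apply(w(cams.calibration("wrist"),[0,0,0])-s["tcp_pos"]).round(3))
d=np.array([-.0148,.0022])
for f in (1,-1):
  for z in (.2,.034):
    q=kinematics.inverse_kinematics([.66,.083,z],quat(d,np.radians(15),f)); print(f,z,None if q is None else np.round(q,2))
E
```

```text
cam in tool [ 0.08  -0.001 -0.143]
1 0.2 [-0.34  0.64  0.27  1.41 -0.23  1.37  1.39]
1 0.034 [-0.29  0.81  0.18  1.5  -0.23  1.1   1.4 ]
-1 0.2 [-0.62  0.75  0.76  1.43 -0.52  1.44 -1.51]
-1 0.034 [-0.59  0.92  0.68  1.52 -0.63  1.2  -1.43]
```

Run:
```python
from h import *
c=np.array([.5988,.0898]); o=c+[.0148,-.0022]; d=(c-o)/np.linalg.norm(c-o)
q=quat(d,np.radians(15))
env.grip(0.0)
p=o-d*(.020+.011+.014)
env.reach([*p,.18],q)
env.movel([*p,.06],.15); env.movel([*p,.0345],.05)
s=monitor.get_state();print(s["time"],s["tcp_pos"],p,s["force"],s["opening"])
for n in ("wrist","scene"):
    cal=cams.calibration(n); im,dd=cams.camera(n); cv2.imwrite(f"pics/{n}1.png",im)
    for k in ("owl","plinth"):
        for r in mark_of(k,n)[:1]: print(n,k,r["score"],w(cal,r["at"]).round(4))
b=cv2.imread("pics/scene1.png"); B=cv2.resize(b[140:240,305:405],(400,400),interpolation=cv2.INTER_CUBIC)
a=cv2.imread("pics/wrist1.png")
cv2.imwrite("pics/c1.png",np.hstack([cv2.resize(a,(400,250)),B[75:325]]))
```

```text
5.65 [0.65808709 0.08091633 0.03433099] [0.65811092 0.08098351] [ 0.62773395  0.00736032 -0.44048506] -0.00028502788604600185
wrist owl 0.95 [0.6109 0.089  0.0313]
scene plinth 0.68 [ 0.5928  0.0925 -0.0021]
```

View pics/c1.png

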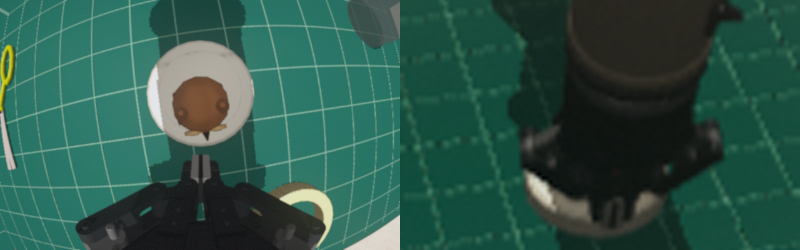

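```bash
cat >> h.py <<'E'
def wcloud(cal,d):
    v,u=np.mgrid[:400,:640]; x=u-cal["cx"]; y=v-cal["cy"]; r=np.hypot(x,y)+1e-9; k=np.tan(np.minimum(r/cal["fx"],1.4))/r
    R=cv2.Rodrigues(np.array(cal["rvec"],float))[0]
    return (np.stack([x*k*d,y*k*d,d],-1)-np.array(cal["tvec"],float).ravel())@R
def measure(tag):
    cal=cams.calibration("wrist"); im,d=cams.camera("wrist"); cv2.imwrite(f"pics/{tag}.png",im)
    f=wcloud(cal,d); B=im.astype(int); ok=(d>0)&(np.hypot(f[...,0]-.599,f[...,1]-.09)<.065)
    white=(B.min(-1)>90); brown=(B[...,2]>1.5*B[...,0])&(B[...,2]>50)
    out=[]
    for m,lo,hi in ((white,.016,.034),(brown,.092,.115),(brown,.055,.08),(brown,.03,.045)):
        Q=f[ok&m&(f[...,2]>lo)&(f[...,2]<hi)]
        if len(Q)<10: print(lo,"few");continue
        c,r=cv2.minEnclosingCircle((Q[:,:2]*1000).astype(np.float32)); out.append(np.array(c)); print(tag,lo,len(Q),np.round(c,1),round(r,1),np.round(np.percentile(Q[:,2],[5,50,95])*1000,1))
    r=mark_of("owl","wrist"); print([ (round(x["score"],2),(w(cal,x["at"])*1000).round(1)) for x in r[:1]], "rel head", (out[1]-out[0]).round(1))
    return out
E
python3 - <<'E'
from h import *
measure("w2")
c=np.array([.5988,.0898]); o=c+[.0148,-.0022]; d=(c-o)/np.linalg.norm(c-o)
p=monitor.get_state()["tcp_pos"]
env.movel([*(p[:2]+d*.011),.0345],.04)
measure("w3")
env.movel([*(p[:2]+d*.022),.0345],.012)
measure("w4")
s=monitor.get_state();print(s["time"],s["tcp_pos"],s["force"])
cv2.imwrite("pics/c2.png",np.vstack([cv2.imread(f"pics/{t}.png")[60:360,150:550] for t in ("w3","w4")]))
E
```

```text
w2 0.016 15663 [597.1  88.6] 50.2 [20.1 22.5 30.5]
w2 0.092 6293 [614.8  86.5] 16.0 [ 96.6 102.2 105.3]
0.055 few
0.03 few
[(0.61, array([610.1,  86.7,  34.7]))] rel head [17.7 -2.1]
w3 0.016 15814 [597.3  88.6] 50.0 [20.2 28.4 30.6]
w3 0.092 6371 [615.   86.4] 16.5 [ 96.4 102.2 105.2]
w3 0.055 46 [604.1  86.1] 15.2 [73.7 74.8 75.9]
0.03 few
[(0.83, array([614.8,  84.6,  29.6]))] rel head [17.6 -2.2]
w4 0.016 15452 [597.3  88.5] 50.1 [20.2 27.7 30.6]
w4 0.092 6450 [610.2  86.8] 16.7 [ 95.8 102.1 105.1]
w4 0.055 111 [615.4  86.7] 23.6 [57.9 74.3 76. ]
w4 0.03 298 [597.3  86.6] 15.5 [39.3 40.5 41.7]
[(0.62, array([609. ,  86. ,  31.2]))] rel head [12.9 -1.7]
7.7417 [0.63647907 0.08422558 0.03447047] [ 1.03398357 -0.08332976 -0.29523161]
```

View pics/c2.png

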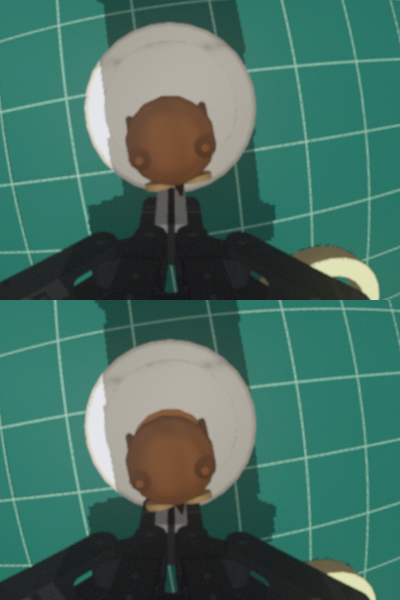

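```bash
cat >> h.py <<'E'
from scipy.optimize import least_squares
def feet(tag):
    cal=cams.calibration("wrist"); im,d=cams.camera("wrist"); cv2.imwrite(f"pics/{tag}.png",im)
    f=wcloud(cal,d); B=im.astype(int); ok=(d>0)&(np.hypot(f[...,0]-.599,f[...,1]-.09)<.065)
    brown=(B[...,2]>1.5*B[...,0])&(B[...,2]>50); res={}
    for nm,m,lo,hi,R in (("flange",(B.min(-1)>90),.018,.026,50),("foot",brown,.034,.044,20),("head",brown,.092,.115,15.5)):
        Q=f[ok&m&(f[...,2]>lo)&(f[...,2]<hi)]*1000
        if len(Q)<30: print(nm,"few",len(Q)); continue
        c0=np.array(cv2.minEnclosingCircle(Q[:,:2].astype(np.float32))[0])
        if nm=="foot": c0=c0+[12,0]
        for _ in range(2):   # outermost points per 5-degree sector
            a=np.arctan2(*(Q[:,:2]-c0).T[::-1]); rr=np.hypot(*(Q[:,:2]-c0).T); b=(np.degrees(a)//5).astype(int)
            E=np.array([Q[b==k][np.argsort(rr[b==k])[-3:]].mean(0)[:2] for k in np.unique(b)])
            E=E[np.abs(np.hypot(*(E-c0).T)-R)<5]
            if len(E)<4: break
            s=least_squares(lambda c:np.hypot(*(E-c).T)-R,c0,loss="soft_l1",f_scale=.7); c0=s.x
        res[nm]=c0; print(tag,nm,len(E),c0.round(1),"rms",np.sqrt(np.mean(s.fun**2)).round(2),"z",np.median(Q[:,2]).round(1))
    return res
E
python3 - <<'E'
from h import *
feet("w5")
E
```

```text
w5 flange 65 [597.7  88.4] rms 0.67 z 21.6
w5 foot 22 [609.7  86.8] rms 0.25 z 40.4
w5 head 72 [609.2  87.1] rms 1.64 z 102.0
```

Run:
```python
from h import *
p=np.array(monitor.get_state()["tcp_pos"]); d=np.array([-12,1.6]);d/=np.linalg.norm(d)
env.movel([*(p[:2]+d*.0095),.0345],.012)
feet("w6")
s=monitor.get_state();print(s["time"],s["tcp_pos"],s["force"])
cv2.imwrite("pics/c3.png",cv2.imread("pics/w6.png")[60:360,150:550])
```

```text
w6 flange 64 [597.6  88.4] rms 0.65 z 21.6
w6 foot 22 [600.1  88.1] rms 0.28 z 40.5
w6 head 72 [599.7  88.4] rms 1.68 z 102.1
8.7833 [0.62706794 0.08545128 0.03448998] [ 0.29869125 -0.20347178 -0.37716298]
```

View pics/c3.png

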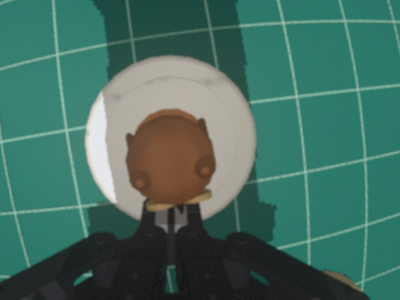

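Run:
```python
from h import *
p=np.array(monitor.get_state()["tcp_pos"]); d=np.array([-12,1.6]);d/=np.linalg.norm(d)
env.movel([*(p[:2]+d*.0022),.0345],.01); feet("w7")
r=p[:2]-d*.030
env.movel([*r,.0345],.05); feet("w8")
env.movel([*r,.16],.15)
g=rot(monitor.get_state()["orientation"])
env.reach([.70,-.12,.25],quat(d,0))
for n in ("top","scene"):
    cal=cams.calibration(n); im,dd=cams.camera(n); cv2.imwrite(f"pics/{n}9.png",im)
    P=cloud(cal,dd).reshape(-1,3)
    P=P[np.hypot(P[:,0]-.6,P[:,1]-.093)<.065]
    for lo,hi in ((.017,.024),(.034,.045),(.05,.08),(.09,.12)):
        Q=P[(P[:,2]>lo)&(P[:,2]<hi)]
        c,rr=cv2.minEnclosingCircle((Q[:,:2]*1000).astype(np.float32)); print(n,lo,len(Q),np.round(c,1),round(rr,1))
print(monitor.get_state()["time"])
A=cv2.resize(cv2.imread("pics/top9.png")[150:250,215:315],(400,400),interpolation=cv2.INTER_CUBIC)
B=cv2.resize(cv2.imread("pics/scene9.png")[140:240,305:405],(400,400),interpolation=cv2.INTER_CUBIC)
cv2.imwrite("pics/c4.png",np.hstack([A,B]))
```

```text
w7 flange 64 [597.7  88.4] rms 0.68 z 21.6
w7 foot 22 [598.   88.4] rms 0.2 z 40.4
w7 head 72 [597.5  88.6] rms 1.67 z 102.1
w8 flange 72 [597.5  88.3] rms 0.62 z 21.6
w8 foot 4 [620.3  85.8] rms 0.35 z 40.5
w8 head 72 [599.   88.5] rms 1.58 z 102.1
top 0.017 641 [598.7  90.5] 49.9
top 0.034 68 [601.  94.] 34.1
top 0.05 40 [595.4  89.1] 18.3
top 0.09 169 [599.4  91. ] 16.4
scene 0.017 293 [597.8  89.7] 50.3
scene 0.034 91 [598.   90.1] 20.6
scene 0.05 104 [595.8  89.4] 18.9
scene 0.09 83 [599.7  88.8] 15.1
12.0167
```

View pics/c4.png

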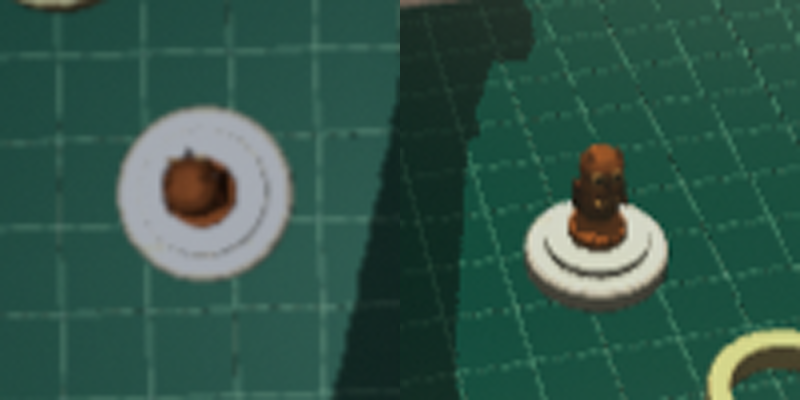

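```bash
python3 -c "
from h import *
env.dwell(0.3); print(env.job_done())"
```

```text
the job is handed in; nothing more can be done
None
```

The owl stands upright within about 1 mm of the centre of its base in all three camera views; the base did not measurably move, nothing else was touched, and I handed the job in at about 12 s of the 51 s allowed.

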